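Nest the parts cups and close their case

ROBOT

A 6-joint arm with a two-finger parallel gripper is mounted at the origin on the work surface. World frame = base frame: x ahead of the robot, y to its left, z up, the work surface at z = 0. Lengths are in mm, angles in rad, forces in N, time in s.
With the tool pointing down it reaches from about 275 to 750 mm from the base axis. Payload 10.2 kg.
Tool frame: the origin (TCP) lies midway between the tips of the shut fingers; the grasp point (between the pads) lies 19 mm behind it; z points along the fingers, y is the line along which they close (so a half turn about z gives the same grasp; the last joint's range is limited). The gripper opens to 85 mm and grips with 20 to 120 N. Pads are 22 mm wide; open, the fingers measure 114 mm over their backs; the gripper's body (76 mm by 85 mm) begins 54 mm behind the grasp point. The pads swing forward as they close: fully open they stand 13 mm farther back than shut.
Start: joints at [0.98, 0.313, 1.498, -0, 1.331, -0.223], TCP at [188.784, 489.89, 231.294] pointing down, gripper open.
Joint ranges: [-2.94, 2.94], [-0.97, 2.17], [0.19, 2.56], [-1.23, 4.37], [0.02, 3.11], [-2.88, 2.88]. Speed limits (rad/s): [2.39, 2.39, 3.01, 3.14, 3.14, 3.14].

INTERFACE

Orientations are given as a unit quaternion [w, x, y, z].
In Python, from rig import ctrl gives the robot as it stands.
- The arm moves only by the tool arm_command, never from a script. Its argument "increments" is a list of rows, each an object with "dr": the turn, a rotation vector about the tool's x, y, z in units of pi/4 rad (1.0 is pi/4 rad), a list of three; "offset": the shift along the tool's x, y, z in units of 120 mm (1.0 is 120 mm), a list of three; "hand": the opening, from -1 (shut) to 1 (fully open). A call has 1 to 8 rows; each row shifts and turns the commanded pose from where the row before left it, along the tool's axes as they then stand; what a row does not reach is not made up. A row lasts 1/10 s, in which the tool goes at most 50 mm and 8.59 degrees, less where a joint would pass 70% of its speed; a pose out of reach is approached as far as the arm can. A call with a number of a shift or a turn outside -1 to 1 is refused whole. A call with a gripper value outside its range is refused whole. The fingers move at their own pace and stop on an object; "grip_force" is the grip in N (left out, the last holds). Time passes only in rows, so rows that do not move let the fingers close. It gives the time, the measured TCP pose, the force, the opening and the grip force at its end, in the units of the state.
- ctrl.sense(): the state, without advancing time (a new reading comes with each control period).
- ctrl.capture(name): name is "side" or "top" or "wrist"; returns the picture (384x512x3 uint8, red, green, blue); there is no depth.
- ctrl.camera_info(name): a dict with "K" (3x3 intrinsics, pixels), "R" (3x3) and "t" (3): a world point X has camera coordinates R X + t. Camera axes: x right, y down, z forward; pixel columns grow to the right and rows downward; lengths in mm; the calibration is good to about 2 mm. A picture is of the moment at which its call begins: read the wrist's pose just before it. camera_info takes no time and is no camera call; for the wrist camera it gives the pose at the moment of the call.
- ctrl.finish_job(): hands the job in; it is judged then, once.
The state is a dict: "time_s": time; "joints": joint angles; "dq": joint speeds; "tau": joint torques, N m; "eef_pos": TCP position; "ee_rot": TCP orientation; "force": force on the tool from outside, world axes, zero at the start; "wrist_torque": the same for the moment, N m; "grip_width": opening from 0.0 (shut) to 1.0 (fully open); "grip_force": force on a finger pad.
Only numpy, scipy, OpenCV 4.12 (cv2) and the standard library are available. Lean on these libraries where they do the work, as an engineer would, in place of code of your own. Each camera call takes 0.05 s, during which the arm holds its last target. There are 200 camera calls.

TASK

Pack away the three empty steel parts cups. Take the middle-sized cup from its sloping stand and set it upright and fully down inside the largest, which waits in the open case, then set the smallest fully down inside the middle one, placing each gently rather than dropping it. Finally lower the case's lid gently until it is fully closed, and leave the other things on the bench where they are.

Things in the scene. Friction and masses are not known exactly. Their poses are not given: they have to be found in the camera images.
- cup_large: Plain round steel cup, straight-sided, open at the top; wall 3 mm, base 4 mm. Origin at the centre of its underside, z out of its mouth. The largest and lowest: 80 mm outside diameter, 74 mm inside, 32 mm high. Stands loose on the floor of the case.
- cup_middle: Plain round steel cup, straight-sided, open at the top; wall 3 mm, base 4 mm. Origin at the centre of its underside, z out of its mouth. The middle one: 66 mm outside diameter, 60 mm inside, 56 mm high. It starts on stand_middle, tilted 30 degrees with it. Nested, its origin is 4 mm above that of the largest and 28 mm shows above the largest's rim, so grip it only by its top 25 mm.
- cup_small: Plain round steel cup, straight-sided, open at the top; wall 3 mm, base 4 mm. Origin at the centre of its underside, z out of its mouth. The narrowest and tallest: 52 mm outside diameter, 46 mm inside, 78 mm high. It starts on stand_small, tilted 30 degrees with it. Nested, its origin is 4 mm above that of the middle one and 26 mm shows above the middle one's rim, so grip it only by its top 23 mm.
- stand_middle: Fixed plywood stand; its 100 x 100 mm top board slopes 30 degrees down towards the stand's -x (roughly the robot's right). Origin at the centre of its foot on the bench; centre of the slope 50 mm above it, normal (-0.5, 0, 0.866) in its frame. Four steel pins stand 20 mm out of the slope around the cup, its +y and -y sides are free. The middle cup stands at the centre of the slope.
- stand_small: Fixed plywood stand; its 100 x 100 mm top board slopes 30 degrees down towards the stand's -x (roughly the robot's right). Origin at the centre of its foot on the bench; centre of the slope 50 mm above it, normal (-0.5, 0, 0.866) in its frame. Four steel pins stand 20 mm out of the slope around the cup, its +y and -y sides are free. The smallest cup stands at the centre of the slope.
- case: Fixed grey case, open at the top, 170 mm (its x) x 220 mm (its y) outside and 100 mm high, walls and floor 5 mm. Origin at the centre of its underside on the bench; +x points to the hinged side, roughly to the robot's right. The nested cups reach 91 mm above the bench, below its rim.
- lid (a joint): Hinge of the case's flat lid (170 x 220 x 8 mm, 0.3 kg) on the top of the case's +x wall, in rad: 0 closed, grows as it opens, starts at about 1.5 to 1.75 (upright or leaning slightly away). The hinge is stiff (about 0.4 N m): the lid stays where it is left.
- lid_edge (a point): Middle of the lid's free edge, 170 mm from the hinge, at mid-thickness. A 50 mm wide, 8 mm thick metal tab reaches 14 mm beyond it.
- lid_hinge (a point): Middle of the lid's hinge line, which runs along the case's y: 85 mm from the case's origin along its x, 100.5 mm above the bench. It turns with the lid: its z axis is the normal of the lid's outer face (up when closed), its -x axis runs to the free edge.
- eyepiece: Loose black eyepiece barrel, 42 mm diameter, 44 mm high, standing. Leave it. Origin at the centre of its underside.
- tape_roll: Loose roll of blue tape lying flat, 90 mm across, 24 mm high. Leave it. Origin at the centre of its underside.
- screwdriver: Loose screwdriver, 170 mm long, lying along its x. Leave it. Origin on its underside.
- board: Loose green circuit board, 95 x 62 mm, 14 mm high with its parts. Leave it. Origin at the centre of its underside.
There are look-alikes about, which are no part of the job. What is shaped like the cup_middle but turquoise is not meant.

How it is judged (in metres and radians):
On the way, in this order (a step that is already met when the one before it is completed fails the run):
1. the middle cup stands fully down inside the largest, in the case, released (horizontal distance between cup_middle and cup_large below 0.008 m and z of cup_middle in the frame of cup_large between 0 and 0.008 m and angle between each of cup_middle, cup_large's own z axis and vertical below 0.1 rad and contact force between cup_middle and the fingers below 0.2 N and z of cup_large in the frame of case below 0.02 m and x of cup_large in the frame of case between -0.05 and 0.05 m and y of cup_large in the frame of case between -0.07 and 0.07 m), for 0.2 s.
2. the smallest cup stands fully down inside the middle one, released (horizontal distance between cup_small and cup_middle below 0.008 m and z of cup_small in the frame of cup_middle between 0 and 0.008 m and angle between each of cup_small, cup_middle's own z axis and vertical below 0.1 rad and contact force between each of cup_small, cup_middle and the fingers below 0.2 N and horizontal distance between cup_middle and cup_large below 0.008 m and z of cup_middle in the frame of cup_large between 0 and 0.008 m), for 0.2 s.
3. the lid is closed (value of joint lid below 0.05 rad), for 0.2 s.
At the end, for the whole second after the job is handed in: Largest cup upright in the case, middle in it, smallest in the middle: each released, at rest, upright within 0.1 rad, centred within 8 mm, its underside under 8 mm above that of the cup around it (4 mm when home); lid closed within 0.05 rad (all of step 2 and z of cup_large in the frame of case below 0.02 m and x of cup_large in the frame of case between -0.05 and 0.05 m and y of cup_large in the frame of case between -0.07 and 0.07 m and angle between cup_large's own z axis and vertical below 0.1 rad and value of joint lid below 0.05 rad and linear speed of each of cup_middle, cup_small below 0.05 m/s); the robot touches nothing.
It fails at once if the middle cup is dropped or knocked: moves faster than 0.6 m/s while the fingers do not hold it (linear speed of cup_middle above 0.6 m/s and contact force between cup_middle and the fingers below 0.05 N).
It fails at once if the smallest cup is dropped or knocked: moves faster than 0.6 m/s while the fingers do not hold it (linear speed of cup_small above 0.6 m/s and contact force between cup_small and the fingers below 0.05 N).
It fails at once if the lid is slammed: it closes faster than 3 rad/s (velocity of joint lid below -3 rad/s).
It fails at once if the eyepiece, tape roll, screwdriver or circuit board is moved by more than 30 mm (distance of any of eyepiece, tape_roll, screwdriver, board from where it was at the start of the episode above 0.03 m).
It also fails if it takes over 72 s, if anything falls off the work surface, if the arm or the gripper's body presses on something with over 40 N, if the wrist force passes 120 N, or if a joint passes its speed limit or range.

## Working session

There is one attempt and no reset: what is moved stays moved. The work goes in short steps, Python scripts to look and compute and a tool call to move; the robot and the scene stay as the last step left them, time stands still between calls to the robot, and variables do not carry over. Pictures are saved under pics/ and viewed, at most 10 in all, crops included, and the job is handed in when it is done.

Besides the shell and the picture viewer there is one more tool, called after "Request:" as name([rows], argument=value, ...), one row to a line, values as JSON. arm_command: Moves the arm, as the interface text tells. Shifts and turns lie within -1 to 1; 1 stands for 120 mm of shift or pi/4 rad of turn. Its arguments: {"type":"object","properties":{"increments":{"type":"array"},"grip_force":{"type":"number"}},"required":["increments"]}

```bash
mkdir -p pics; ls
python3 - <<'E'
from rig import ctrl
import cv2,numpy as np
s=ctrl.sense();print(s)
for n in("side","top","wrist"):
    c=ctrl.camera_info(n);print(n,{k:np.round(v,3).tolist() for k,v in c.items()})
    im=ctrl.capture(n)[:,:,::-1];cv2.imwrite(f"pics/{n}0.png",im)
a=cv2.imread("pics/top0.png");cv2.imwrite("pics/top0b.png",cv2.resize(a,(800,600),interpolation=cv2.INTER_CUBIC))
a=cv2.imread("pics/side0.png");cv2.imwrite("pics/side0b.png",cv2.resize(a,(800,600),interpolation=cv2.INTER_CUBIC))
E
```

```text
pics
{'time_s': 0.0, 'joints': array([ 9.79628256e-01,  3.13424192e-01,  1.49844640e+00, -2.54203494e-05,
        1.33099473e+00, -2.23378765e-01]), 'dq': array([ 0.00130334,  0.00191538,  0.00017506, -0.00019512,  0.00068513,
       -0.00016445]), 'tau': array([ 4.04262273e-04, -4.12271583e+01, -2.59735537e+01, -1.57757595e-04,
        4.34998336e-03, -3.64360812e-05]), 'eef_pos': array([188.62319206, 489.66516097, 230.74477534]), 'ee_rot': array([-2.40721378e-04,  1.82856923e-01,  9.83139329e-01, -5.89173632e-04]), 'force': array([0.14929336, 0.0734971 , 0.09156976]), 'wrist_torque': array([-0.00954377,  0.00119405, -0.0330786 ]), 'grip_force': 0.0, 'grip_width': 0.9997386043289835}
side {'K': [[348.216, 0.0, 256.057], [0.0, 348.216, 191.755], [0.0, 0.0, 1.0]], 'R': [[0.815, -0.58, -0.012], [-0.308, -0.414, -0.856], [0.491, 0.702, -0.516]], 't': [-442.002, 254.785, 923.653]}
top {'K': [[357.919, 0.0, 258.953], [0.0, 357.919, 185.658], [0.0, 0.0, 1.0]], 'R': [[-0.016, -1.0, 0.011], [-0.99, 0.014, -0.142], [0.142, -0.013, -0.99]], 't': [12.887, 544.38, 991.937]}
wrist {'K': [[283.532, 0.0, 254.595], [0.0, 283.532, 193.967], [0.0, 0.0, 1.0]], 'R': [[0.359, 0.934, -0.001], [0.89, -0.341, 0.304], [0.283, -0.11, -0.953]], 't': [-524.761, -40.163, 380.709]}
```

View pics/top0b.png

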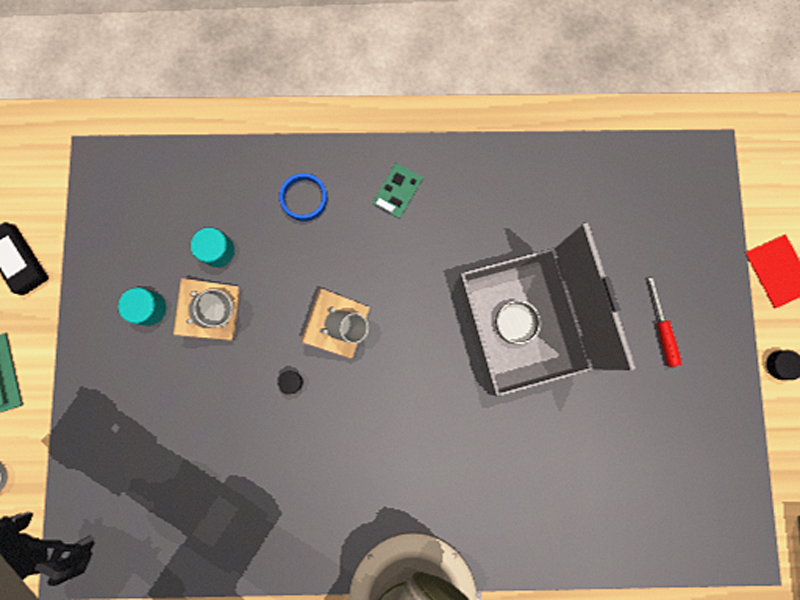

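View pics/side0b.png

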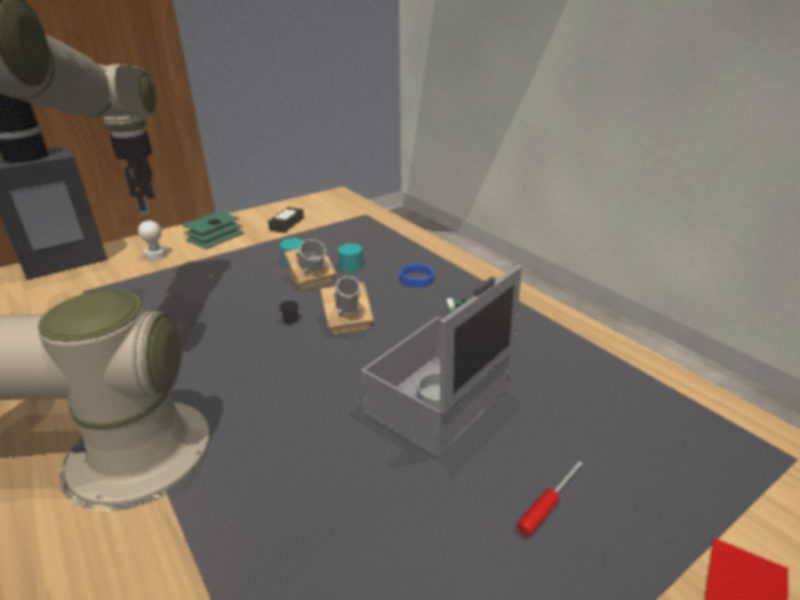

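The top view shows the middle cup on the left stand (board centre about (207,309) in the 800-px picture) and the taller, narrower cup on the centre stand (about (336,323)). The case rim corners are at (462,273), (497,394), (590,372) and (555,250), and the large cup's rim is at (517,322). The side view shows the lid upright.

```bash
cat > h.py <<'E'
import numpy as np,cv2,sys
from scipy.spatial.transform import Rotation as Ro
def rot(q): return Ro.from_quat([q[1],q[2],q[3],q[0]])
def ray(c,u,v,z):
    R,t,K=c["R"],c["t"],c["K"]
    d=R.T@np.linalg.solve(K,[u,v,1.]);o=-R.T@t
    return o+d*(z-o[2])/d[2]
def proj(c,X):
    p=c["K"]@(c["R"]@np.asarray(X,float)+c["t"]);return p[:2]/p[2]
def down(yaw): # tool y axis (closing line) at yaw in world, z down
    y=np.array([np.cos(yaw),np.sin(yaw),0]);z=np.array([0,0,-1.]);return np.c_[np.cross(y,z),y,z]
def plan(s,pos,Rt,n=None):
    """equal rows of shift/turn, tool axes, from the sensed pose"""
    R=rot(s["ee_rot"]);rv=(R.inv()*Ro.from_matrix(Rt)).as_rotvec();d=np.asarray(pos)-s["eef_pos"]
    m=max(np.linalg.norm(d)/48,np.linalg.norm(rv)/.145);k=int(n or np.ceil(m))
    st=rv/k;rows=[]
    for i in range(k):
        loc=Ro.from_rotvec(st*i).inv().apply(R.inv().apply(d/k))
        rows.append(np.round(loc/120,3))
    print("rows",k,"dr",np.round(st/(np.pi/4),3).tolist());
    for r in rows: print(" off",r.tolist())
E
python3 - <<'E'
from rig import ctrl
from h import *
c=ctrl.camera_info("top");f=.64
def P(l,z): return np.array([ray(c,u*f,v*f,z) for u,v in l])
for n,l in(("mid",[(182,277),(240,283),(232,342),(175,336)]),("small",[(318,287),(370,304),(353,358),(303,342)])):
    # high edge z 75 at left, low z 25 at right
    q=[ray(c,l[i][0]*f,l[i][1]*f,z) for i,z in zip(range(4),(75,25,25,75))];print(n,np.round(q),np.round(np.mean(q,0)))
q=P([(462,273),(497,394),(590,372),(555,250)],100);print("case",np.round(q),q.mean(0).round())
print("large",P([(517,322)],37).round(), "lidtop",P([(587,224),(633,369)],270).round())
print("eye",P([(290,381)],22).round(),"tape",P([(303,197)],24).round(),"turq",P([(212,246),(142,305)],56).round())
s=ctrl.sense();R=rot(s["ee_rot"]).as_matrix();w=ctrl.camera_info("wrist")
print("cam in tool",(R.T@(-w["R"].T@w["t"]-s["eef_pos"])).round(1),"axes",(R.T@w["R"].T).round(3))
E
```

```text
mid [[569. 400.  75.]
 [564. 311.  25.]
 [455. 323.  25.]
 [464. 408.  75.]] [513. 360.  50.]
small [[547. 159.  75.]
 [521.  69.  25.]
 [422. 101.  25.]
 [450. 184.  75.]] [485. 128.  50.]
case [[ 564.  -95.  100.]
 [ 356. -148.  100.]
 [ 390. -308.  100.]
 [ 603. -260.  100.]] [ 478. -203.  100.]
large [[ 483. -201.   37.]] lidtop [[ 605. -259.  270.]
 [ 395. -311.  270.]]
eye [[382. 216.  22.]] tape [[729. 196.  24.]] turq [[628. 355.  56.]
 [522. 477.  56.]]
cam in tool [ 7.790e+01  1.000e-01 -1.437e+02] axes [[ 0.001 -0.953 -0.304]
 [ 1.     0.001  0.001]
 [-0.    -0.304  0.953]]
```

```bash
cat >> h.py <<'E'
def stand(yaw): # returns xs, ys, n and tool R for gripping
    x=np.array([np.cos(yaw),np.sin(yaw),0]);n=-.5*x+np.array([0,0,.75**.5])
    ys=np.array([-np.sin(yaw),np.cos(yaw),0]);y=-ys;z=-n
    return x,ys,n,np.c_[np.cross(y,z),y,z]
E
python3 - <<'E'
from rig import ctrl
from h import *
x,ys,n,R=stand(np.radians(85));print(R.round(2))
plan(ctrl.sense(),np.array([513,360,50])+130*n,R,13)
E
```

```text
[[ 0.08  1.    0.04]
 [ 0.86 -0.09  0.5 ]
 [ 0.5  -0.   -0.87]]
rows 13 dr [-0.033, 0.044, 0.123]
 off [-0.235, -0.043, 0.044]
 off [-0.24, -0.021, 0.035]
 off [-0.242, 0.002, 0.026]
 off [-0.241, 0.025, 0.018]
 off [-0.238, 0.047, 0.011]
 off [-0.233, 0.07, 0.004]
 off [-0.225, 0.092, -0.002]
 off [-0.215, 0.114, -0.007]
 off [-0.203, 0.134, -0.011]
 off [-0.188, 0.153, -0.014]
 off [-0.172, 0.171, -0.016]
 off [-0.154, 0.187, -0.016]
 off [-0.135, 0.202, -0.016]
```

Request:
arm_command([
  {"dr": [-0.033, 0.044, 0.123], "offset": [-0.235, -0.043, 0.044], "hand": 1},
  {"dr": [-0.033, 0.044, 0.123], "offset": [-0.24, -0.021, 0.035], "hand": 1},
  {"dr": [-0.033, 0.044, 0.123], "offset": [-0.242, 0.002, 0.026], "hand": 1},
  {"dr": [-0.033, 0.044, 0.123], "offset": [-0.241, 0.025, 0.018], "hand": 1},
  {"dr": [-0.033, 0.044, 0.123], "offset": [-0.238, 0.047, 0.011], "hand": 1},
  {"dr": [-0.033, 0.044, 0.123], "offset": [-0.233, 0.07, 0.004], "hand": 1},
  {"dr": [-0.033, 0.044, 0.123], "offset": [-0.225, 0.092, -0.002], "hand": 1},
  {"dr": [-0.033, 0.044, 0.123], "offset": [-0.215, 0.114, -0.007], "hand": 1},
])

```text
time_s: 0.95
eef_pos: [385.9, 369.6, 189.0]
ee_rot: [-0.114, 0.537, 0.827, 0.124]
force: [-0.1, 1.0, -0.6]
grip_width: 0.998
grip_force: 0.0
```

Request:
arm_command([
  {"dr": [-0.033, 0.044, 0.123], "offset": [-0.203, 0.134, -0.011], "hand": 1},
  {"dr": [-0.033, 0.044, 0.123], "offset": [-0.188, 0.153, -0.014], "hand": 1},
  {"dr": [-0.033, 0.044, 0.123], "offset": [-0.172, 0.171, -0.016], "hand": 1},
  {"dr": [-0.033, 0.044, 0.123], "offset": [-0.154, 0.187, -0.016], "hand": 1},
  {"dr": [-0.033, 0.044, 0.123], "offset": [-0.135, 0.202, -0.016], "hand": 1},
  {"dr": [0, 0, 0], "offset": [0, 0, 0], "hand": 1},
])

```text
time_s: 1.55
eef_pos: [509.3, 293.6, 161.7]
ee_rot: [-0.176, 0.713, 0.651, 0.191]
force: [-0.4, -0.3, 0.2]
grip_width: 1.0
grip_force: 0.0
```

```bash
cat > snap.py <<'E'
import sys
from rig import ctrl
from h import *
import pickle
n=sys.argv[1];cam=sys.argv[2] if len(sys.argv)>2 else "wrist"
s=ctrl.sense();c=ctrl.camera_info(cam);im=ctrl.capture(cam)[:,:,::-1]
cv2.imwrite(f"pics/{n}.png",cv2.resize(im,(768,576),interpolation=cv2.INTER_CUBIC));pickle.dump((s,c),open(n+".pkl","wb"))
print(s["time_s"],s["eef_pos"].round(1),s["ee_rot"].round(3),s["joints"].round(2),s["force"].round(1),s["grip_width"])
E
python3 snap.py w1
```

```text
1.55 [509.3 293.6 161.7] [-0.176  0.713  0.651  0.191] [ 0.1   0.42  1.64  0.6   1.07 -0.1 ] [-0.4 -0.3  0.2] 0.9997187298594385
```

View pics/w1.png

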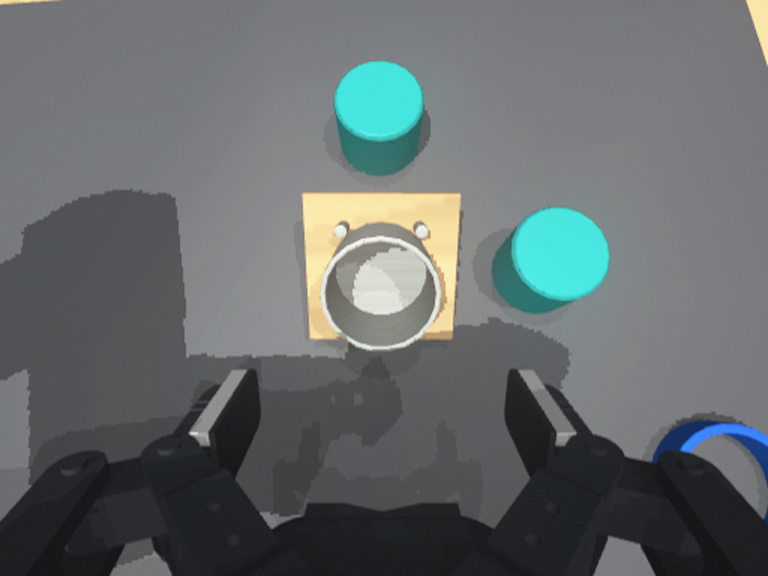

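The middle cup's rim is centred near (380,293), spanning 321–440 across and 236–350 down. Board corners are at (302,193), (461,194), (454,339) and (310,339).

```bash
cat >> h.py <<'E'
from scipy.optimize import least_squares
def fitstand(c,corn,rim,x0,H,D):
    """corn: px of corners TL,TR,BR,BL (seen by the wrist cam), rim=(l,r,t,b) in 512 px"""
    def model(p):
        x,ys,n,_=stand(p[2]);C=np.array([p[0],p[1],50.])
        a=[proj(c,C+50*(sx*(x*.75**.5+[0,0,.5])+sy*ys)) for sx,sy in((1,1),(1,-1),(-1,-1),(-1,1))]
        m=C+n*H;e=x*.75**.5+np.array([0,0,.5])
        t=np.linspace(0,2*np.pi,90);q=np.array([proj(c,m+D/2*(np.cos(k)*e+np.sin(k)*ys)) for k in t])
        r=[q[:,0].min(),q[:,0].max(),q[:,1].min(),q[:,1].max()]
        return np.r_[np.ravel(a),r]
    f=lambda p:model(p)-np.r_[np.ravel(corn),rim]
    r=least_squares(f,x0);print("fit",r.x.round(2),"deg",np.degrees(r.x[2]).round(1),"res px",r.fun.round(1))
    return r.x
E
python3 - <<'E'
import pickle
from rig import ctrl
from h import *
s,c=pickle.load(open("w1.pkl","rb"))
p=fitstand(c,np.array([(302,193),(461,194),(454,339),(310,339)])/1.5,np.array((321,440,236,350))/1.5,[513,360,1.48],56,66)
x,ys,n,R=stand(p[2]);C=np.array([p[0],p[1],50])
print("pre");plan(ctrl.sense(),C+75*n,R);print("grasp at",(C+25*n).round(1))
E
```

```text
fit [514.88 364.32   1.48] deg 84.8 res px [ 0.4  0.2 -0.4 -0.3 -1.2 -0.3  0.3 -0.5 -0.5  1.1 -0.   0.8]
pre
rows 2 dr [-0.003, -0.0, 0.003]
 off [0.018, 0.003, 0.238]
 off [0.018, 0.003, 0.238]
grasp at [513.7 351.9  71.7]
```

Request:
arm_command([
  {"dr": [-0.003, 0, 0.003], "offset": [0.018, 0.003, 0.238], "hand": 1},
  {"dr": [-0.003, 0, 0.003], "offset": [0.018, 0.003, 0.238], "hand": 1},
  {"dr": [0, 0, 0], "offset": [0, 0, 0.14], "hand": 1},
  {"dr": [0, 0, 0], "offset": [0, 0, 0.14], "hand": 1},
  {"dr": [0, 0, 0], "offset": [0, 0, 0.137], "hand": 1},
  {"dr": [0, 0, 0], "offset": [0, 0, 0], "hand": 1},
])

```text
time_s: 2.2
eef_pos: [512.4, 353.6, 70.8]
ee_rot: [-0.175, 0.713, 0.652, 0.191]
force: [0.1, -0.4, 0.7]
grip_width: 1.0
grip_force: 0.0
```

```bash
python3 snap.py w2
python3 - <<'E'
from rig import ctrl
from h import *
x,ys,n,R=stand(1.48);C=np.array([514.88,364.32,50]);plan(ctrl.sense(),C+25*n,R,1)
E
```

```text
2.2 [512.4 353.6  70.8] [-0.175  0.713  0.652  0.191] [ 0.21  0.59  1.63  0.67  0.87 -0.13] [ 0.1 -0.4  0.7] 1.0003565604600921
rows 1 dr [0.0, -0.0, 0.002]
 off [-0.011, 0.007, -0.003]
```

View pics/w2.png

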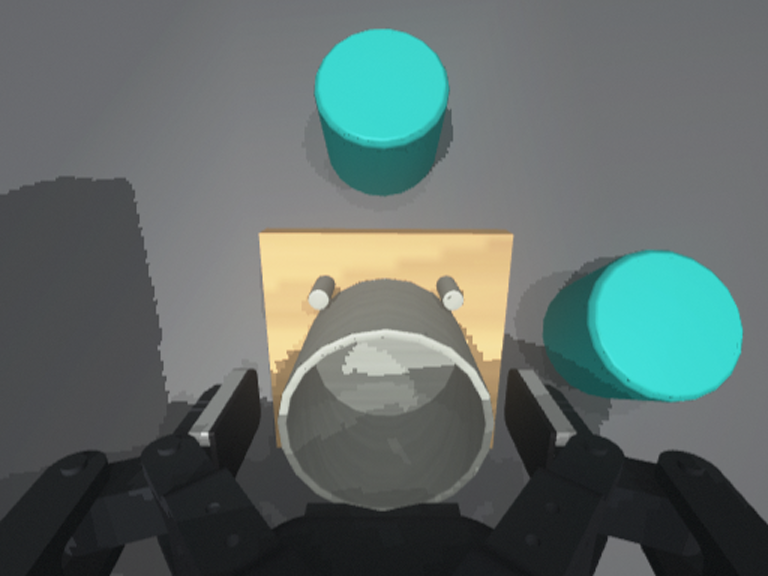

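The fingers straddle the cup, which sits at 280–494 against the pads at 258 and 506, so it's about 1 mm to the right. I'll shift by that and close.

Request:
arm_command([
  {"dr": [0, 0, 0], "offset": [-0.01, 0.008, 0], "hand": 1},
  {"dr": [0, 0, 0], "offset": [0, 0, 0], "hand": -1},
  {"dr": [0, 0, 0], "offset": [0, 0, 0], "hand": -1},
  {"dr": [0, 0, 0], "offset": [0, 0, 0], "hand": -1},
  {"dr": [0, 0, 0], "offset": [0, 0, 0], "hand": -1},
  {"dr": [0, 0, 0], "offset": [0, 0, 0], "hand": -1},
], grip_force=45)

```text
time_s: 2.85
eef_pos: [514.8, 351.2, 73.1]
ee_rot: [-0.174, 0.713, 0.652, 0.192]
force: [-3.1, -6.2, 7.6]
grip_width: 0.772
grip_force: 47.9
```

Run:
```python
from rig import ctrl
from h import *
s=ctrl.sense();print(s["grip_width"],s["grip_force"],s["eef_pos"].round(1),s["force"].round(1))
_,_,n,R=stand(1.48);print("lift n*100 ->",(s["eef_pos"]+100*n).round(1))
s["eef_pos"]=s["eef_pos"]+100*n
print("to above case");plan(s,[483,-201,230],down(np.radians(13)),14)
```

```text
0.7718458849165797 47.92210657149553 [514.8 351.2  73.1] [-3.1 -6.2  7.6]
lift n*100 -> [510.2 301.4 159.7]
to above case
rows 14 dr [0.008, -0.047, -0.028]
 off [-0.238, 0.011, -0.186]
 off [-0.245, 0.005, -0.177]
 off [-0.251, -0.002, -0.168]
 off [-0.257, -0.009, -0.158]
 off [-0.263, -0.015, -0.149]
 off [-0.268, -0.022, -0.139]
 off [-0.272, -0.029, -0.129]
 off [-0.276, -0.036, -0.118]
 off [-0.279, -0.042, -0.108]
 off [-0.282, -0.049, -0.097]
 off [-0.284, -0.056, -0.086]
 off [-0.286, -0.063, -0.075]
 off [-0.287, -0.07, -0.064]
 off [-0.288, -0.076, -0.053]
```

Request:
arm_command([
  {"dr": [0, 0, 0], "offset": [0, 0, -0.1], "hand": -1},
  {"dr": [0, 0, 0], "offset": [0, 0, -0.3], "hand": -1},
  {"dr": [0, 0, 0], "offset": [0, 0, -0.3], "hand": -1},
  {"dr": [0, 0, 0], "offset": [0, 0, -0.3], "hand": -1},
  {"dr": [0.008, -0.047, -0.028], "offset": [-0.238, 0.011, -0.156], "hand": -1},
  {"dr": [0.008, -0.047, -0.028], "offset": [-0.245, 0.005, -0.15], "hand": -1},
  {"dr": [0.008, -0.047, -0.028], "offset": [-0.251, -0.002, -0.145], "hand": -1},
  {"dr": [0.008, -0.047, -0.028], "offset": [-0.257, -0.009, -0.14], "hand": -1},
])

```text
time_s: 3.65
eef_pos: [500.9, 152.2, 186.2]
ee_rot: [-0.125, 0.694, 0.696, 0.138]
force: [0.3, -0.4, -1.9]
grip_width: 0.769
grip_force: 50.8
```

Request:
arm_command([
  {"dr": [0.008, -0.047, -0.028], "offset": [-0.263, -0.015, -0.14], "hand": -1},
  {"dr": [0.008, -0.047, -0.028], "offset": [-0.268, -0.022, -0.135], "hand": -1},
  {"dr": [0.008, -0.047, -0.028], "offset": [-0.272, -0.029, -0.125], "hand": -1},
  {"dr": [0.008, -0.047, -0.028], "offset": [-0.276, -0.036, -0.115], "hand": -1},
  {"dr": [0.008, -0.047, -0.028], "offset": [-0.279, -0.042, -0.1], "hand": -1},
  {"dr": [0.008, -0.047, -0.028], "offset": [-0.282, -0.049, -0.09], "hand": -1},
  {"dr": [0.008, -0.047, -0.028], "offset": [-0.284, -0.056, -0.08], "hand": -1},
])

```text
time_s: 4.35
eef_pos: [487.2, -97.7, 216.6]
ee_rot: [-0.039, 0.647, 0.76, 0.041]
force: [0.2, 0.2, -1.5]
grip_width: 0.768
grip_force: 50.8
```

```bash
python3 snap.py w3
python3 - <<'E'
from rig import ctrl
from h import *
s=ctrl.sense();print(s["grip_width"],s["grip_force"])
plan(s,[483,-201,230],down(np.radians(13)))
E
```

```text
4.35 [487.2 -97.7 216.6] [-0.039  0.647  0.76   0.041] [-0.49  0.28  1.58  0.1   1.34 -0.67] [ 0.2  0.2 -1.5] 0.7681868724773736
0.7711584598518003 50.790006034076214
rows 3 dr [0.007, -0.045, -0.029]
 off [-0.265, -0.055, -0.065]
 off [-0.266, -0.061, -0.055]
 off [-0.266, -0.068, -0.045]
```

View pics/w3.png

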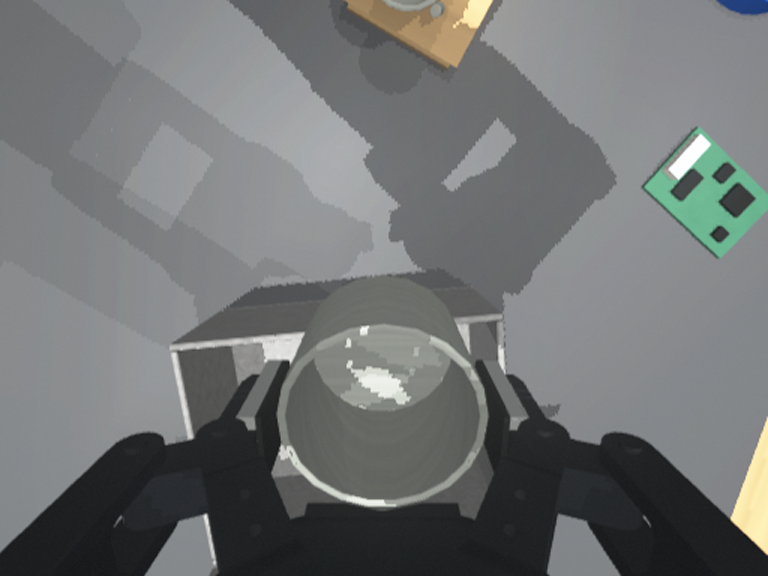

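Cup is held square; the large cup lies hidden beneath it. I'll turn a quarter so the camera sees into the case beside the held cup.

Run:
```python
from rig import ctrl
from h import *
plan(ctrl.sense(),[380,-224,230],down(np.radians(-77)),14)
```

```text
rows 14 dr [-0.006, -0.009, 0.136]
 off [-0.061, -0.074, -0.015]
 off [-0.068, -0.068, -0.015]
 off [-0.075, -0.06, -0.015]
 off [-0.081, -0.051, -0.015]
 off [-0.086, -0.042, -0.014]
 off [-0.09, -0.033, -0.014]
 off [-0.094, -0.023, -0.013]
 off [-0.096, -0.012, -0.013]
 off [-0.096, -0.002, -0.012]
 off [-0.096, 0.008, -0.012]
 off [-0.095, 0.019, -0.011]
 off [-0.092, 0.029, -0.01]
 off [-0.089, 0.038, -0.009]
 off [-0.084, 0.048, -0.008]
```

Request:
arm_command([
  {"dr": [-0.006, -0.009, 0.136], "offset": [-0.061, -0.074, -0.015], "hand": -1},
  {"dr": [-0.006, -0.009, 0.136], "offset": [-0.068, -0.068, -0.015], "hand": -1},
  {"dr": [-0.006, -0.009, 0.136], "offset": [-0.075, -0.06, -0.015], "hand": -1},
  {"dr": [-0.006, -0.009, 0.136], "offset": [-0.081, -0.051, -0.015], "hand": -1},
  {"dr": [-0.006, -0.009, 0.136], "offset": [-0.086, -0.042, -0.014], "hand": -1},
  {"dr": [-0.006, -0.009, 0.136], "offset": [-0.09, -0.033, -0.014], "hand": -1},
  {"dr": [-0.006, -0.009, 0.136], "offset": [-0.094, -0.023, -0.013], "hand": -1},
])

```text
time_s: 5.1
eef_pos: [433.5, -157.4, 222.4]
ee_rot: [-0.023, 0.883, 0.469, 0.021]
force: [-0.5, -0.3, -1.3]
grip_width: 0.768
grip_force: 50.8
```

Request:
arm_command([
  {"dr": [-0.006, -0.009, 0.136], "offset": [-0.096, -0.012, -0.013], "hand": -1},
  {"dr": [-0.006, -0.009, 0.136], "offset": [-0.096, -0.002, -0.012], "hand": -1},
  {"dr": [-0.006, -0.009, 0.136], "offset": [-0.096, 0.008, -0.012], "hand": -1},
  {"dr": [-0.006, -0.009, 0.136], "offset": [-0.095, 0.019, -0.011], "hand": -1},
  {"dr": [-0.006, -0.009, 0.136], "offset": [-0.092, 0.029, -0.01], "hand": -1},
  {"dr": [-0.006, -0.009, 0.136], "offset": [-0.089, 0.038, -0.009], "hand": -1},
  {"dr": [-0.006, -0.009, 0.136], "offset": [-0.084, 0.048, -0.008], "hand": -1},
  {"dr": [0, 0, 0], "offset": [0, 0, 0], "hand": -1},
])

```text
time_s: 5.9
eef_pos: [380.3, -219.2, 228.6]
ee_rot: [-0.003, 0.993, 0.115, -0.003]
force: [0.7, -0.5, -1.2]
grip_width: 0.767
grip_force: 50.8
```

```bash
python3 snap.py w4
```

```text
5.9 [ 380.3 -219.2  228.6] [-0.003  0.993  0.115 -0.003] [-0.79  0.13  1.74 -0.    1.28  0.55] [ 0.7 -0.5 -1.2] 0.7669454089690914
```

View pics/w4.png

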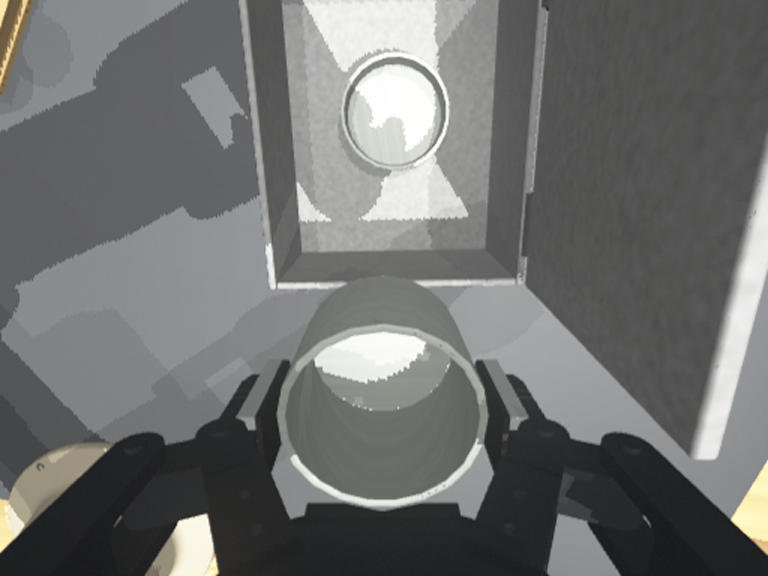

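Large cup's outer rim spans 342–449 across and 51–168 down; the held cup's rim spans 278–488 and 325–504; case corners are at (273,287) and (523,283).

```bash
cat >> h.py <<'E'
def fitrim(c,rim,D,x0,z=None):
    t=np.linspace(0,2*np.pi,181)
    def f(p):
        zz=p[2] if z is None else z
        q=np.array([proj(c,[p[0]+D/2*np.cos(k),p[1]+D/2*np.sin(k),zz]) for k in t])
        return np.array([q[:,0].min(),q[:,0].max(),q[:,1].min(),q[:,1].max()])-rim
    r=least_squares(f,x0);print("rim",r.x.round(1),"res",r.fun.round(1));return r.x
E
python3 - <<'E'
import pickle
from rig import ctrl
from h import *
s,c=pickle.load(open("w4.pkl","rb"));R=rot(s["ee_rot"]).as_matrix()
L=fitrim(c,np.array((342,449,51,168))/1.5,80,[483,-201],37)
fitrim(c,np.array((342,449,51,168))/1.5,80,[483,-201,37])
M=fitrim(c,np.array((278,488,325,504))/1.5,66,[380,-220,260])
print("held in tool",(R.T@(M-s["eef_pos"])).round(1), "tool z",R[:,2].round(3))
for u,v in((273,287),(523,283)): print("case corner",ray(c,u/1.5,v/1.5,100).round(1))
print("cam",(-c["R"].T@c["t"]).round(1))
for d in(110,): plan(s,[L[0],L[1],120],down(np.radians(-77)))
E
```

```text
rim [ 486.2 -202.7] res [-1.   1.  -0.6  0.7]
rim [ 487.  -202.7   29.7] res [-0.2  0.2  0.2 -0.2]
rim [ 378.3 -220.1  256.8] res [ 0.2 -0.2 -0.2  0.3]
held in tool [ -2.3   0.3 -28.1] tool z [-0.006  0.006 -1.   ]
case corner [ 356.3 -148.6  100. ]
case corner [ 397.9 -310.6  100. ]
cam [ 457.  -202.1  372. ]
rows 4 dr [-0.002, 0.001, 0.001]
 off [0.224, 0.019, 0.225]
 off [0.224, 0.018, 0.226]
 off [0.223, 0.017, 0.226]
 off [0.223, 0.017, 0.226]
```

Run:
```python
from rig import ctrl
from h import *
s=ctrl.sense();plan(s,[488,-202.2,200],down(np.radians(-77)),4)
```

```text
rows 4 dr [-0.002, 0.001, 0.002]
 off [0.226, 0.019, 0.058]
 off [0.226, 0.018, 0.059]
 off [0.226, 0.018, 0.059]
 off [0.226, 0.017, 0.059]
```

Request:
arm_command([
  {"dr": [-0.002, 0.001, 0.002], "offset": [0.226, 0.018, 0.059], "hand": -1},
  {"dr": [-0.002, 0.001, 0.002], "offset": [0.226, 0.018, 0.059], "hand": -1},
  {"dr": [-0.002, 0.001, 0.002], "offset": [0.226, 0.018, 0.059], "hand": -1},
  {"dr": [-0.002, 0.001, 0.002], "offset": [0.226, 0.018, 0.059], "hand": -1},
  {"dr": [0, 0, 0], "offset": [0, 0, 0.3], "hand": -1},
  {"dr": [0, 0, 0], "offset": [0, 0, 0.3], "hand": -1},
  {"dr": [0, 0, 0], "offset": [0, 0, 0.3], "hand": -1},
  {"dr": [0, 0, 0], "offset": [0, 0, 0], "hand": -1},
])

```text
time_s: 6.75
eef_pos: [486.3, -199.9, 87.6]
ee_rot: [-0.004, 0.993, 0.115, -0.004]
force: [-0.1, -0.3, -1.6]
grip_width: 0.769
grip_force: 51.2
```

Run:
```python
from rig import ctrl
from h import *
s=ctrl.sense();print(s["eef_pos"],s["force"]);plan(s,[488,-202.2,70],down(np.radians(-77)),1)
im=ctrl.capture("wrist")[:,:,::-1];cv2.imwrite("pics/w5.png",cv2.resize(im,(768,576)))
```

```text
[ 486.26286185 -199.94347528   87.62132933] [-0.07687191 -0.34838388 -1.60173826]
rows 1 dr [-0.01, 0.009, 0.004]
 off [0.011, 0.023, 0.147]
```

View pics/w5.png

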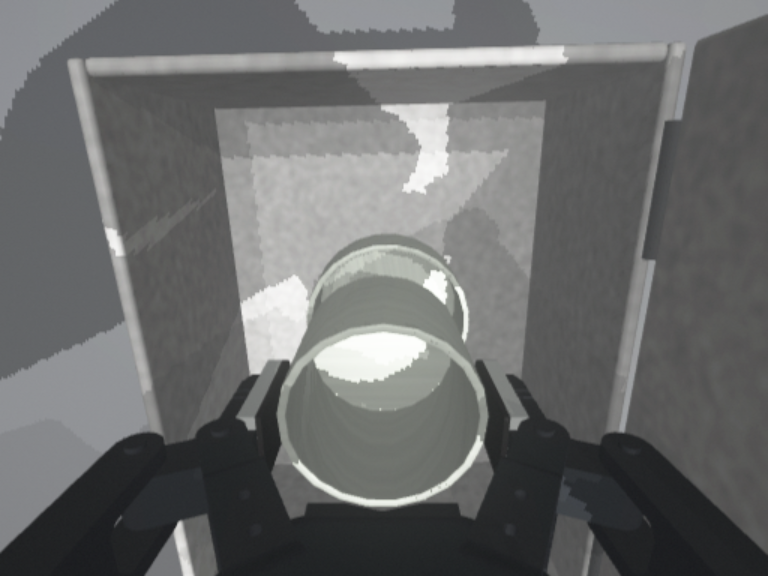

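The large cup's rim shows behind the held one: left 307, right 469, top 245. I'll refine from that.

Run:
```python
from rig import ctrl
from h import *
s=ctrl.sense();c=ctrl.camera_info("wrist");t=np.linspace(0,2*np.pi,181)
def f(p):
    q=np.array([proj(c,[p[0]+40*np.cos(k),p[1]+40*np.sin(k),37]) for k in t]);return np.array([q[:,0].min(),q[:,0].max(),q[:,1].min()])-np.array([307,469,245])/1.5
r=least_squares(f,[486,-202]);print(r.x,r.fun)
M=fitrim(c,np.array((278,488,325,504))/1.5,66,[486,-200,115])
R=rot(s["ee_rot"]).as_matrix();z=-R[:,2];b=M-[0,0,0]
print("rim ctr",M,"axis",z.round(4),"base ctr",(M-56*z).round(1))
d=np.r_[r.x,0]-(M-56*z);print("needed shift tool",(R.T@np.r_[d[:2],0]).round(1),np.round(d[:2],1))
```

```text
[ 485.79531531 -204.21200564] [ 0.47656109 -0.47497836 -0.05311409]
rim [ 485.6 -201.9  118.6] res [ 0.2 -0.2 -0.3  0.3]
rim ctr [ 485.61524591 -201.91057117  118.63057355] axis [ 0.0047 -0.0036  1.    ] base ctr [ 485.4 -201.7   62.6]
needed shift tool [-0.1  2.5 -0. ] [ 0.4 -2.5]
```

Request:
arm_command([
  {"dr": [-0.008, 0.007, 0.0], "offset": [0.004, 0.02, 0], "hand": -1},
  {"dr": [0, 0, 0], "offset": [0, 0, 0.09], "hand": -1},
  {"dr": [0, 0, 0], "offset": [0, 0, 0.09], "hand": -1},
  {"dr": [0, 0, 0], "offset": [0, 0, 0.09], "hand": -1},
  {"dr": [0, 0, 0], "offset": [0, 0, 0.08], "hand": -1},
  {"dr": [0, 0, 0], "offset": [0, 0, 0.04], "hand": -1},
  {"dr": [0, 0, 0], "offset": [0, 0, 0], "hand": -1},
])

```text
time_s: 7.5
eef_pos: [488.9, -203.9, 43.5]
ee_rot: [0.001, 0.994, 0.114, 0.001]
force: [-0.5, 0.3, -0.7]
grip_width: 0.768
grip_force: 51.6
```

Run:
```python
from rig import ctrl
from h import *
s=ctrl.sense();print(s["eef_pos"],s["force"],s["wrist_torque"],s["grip_width"],rot(s["ee_rot"]).as_matrix()[:,2].round(3))
```

```text
[ 488.92489978 -203.91168921   43.46409806] [-0.53068036  0.29229359 -0.72485996] [ 0.00842914 -0.01013095 -0.0321905 ] 0.768368277489687 [ 0.003 -0.002 -1.   ]
```

Request:
arm_command([
  {"dr": [0, 0, 0], "offset": [0, 0, 0.025], "hand": -1},
  {"dr": [0, 0, 0], "offset": [0, 0, 0.025], "hand": -1},
  {"dr": [0, 0, 0], "offset": [0, 0, 0], "hand": -1},
])

```text
time_s: 7.8
eef_pos: [489.3, -204.2, 38.2]
ee_rot: [0.002, 0.994, 0.114, 0.002]
force: [0.3, 0.6, -1.4]
grip_width: 0.767
grip_force: 51.6
```

Request:
arm_command([
  {"dr": [0, 0, 0], "offset": [0, 0, 0.012], "hand": -1},
  {"dr": [0, 0, 0], "offset": [0, 0, 0.012], "hand": -1},
  {"dr": [0, 0, 0], "offset": [0, 0, 0], "hand": -1},
])

```text
time_s: 8.1
eef_pos: [489.8, -204.3, 36.0]
ee_rot: [0.002, 0.994, 0.114, 0.003]
force: [-0.5, 2.3, 2.4]
grip_width: 0.767
grip_force: 52.0
```

Request:
arm_command([
  {"dr": [0, 0, 0], "offset": [0, 0, 0.008], "hand": -1},
  {"dr": [0, 0, 0], "offset": [0, 0, 0.005], "hand": -1},
  {"dr": [0, 0, 0], "offset": [0, 0, 0], "hand": -1},
])

```text
time_s: 8.4
eef_pos: [490.4, -204.3, 35.5]
ee_rot: [0.002, 0.994, 0.113, 0.003]
force: [1.3, 3.8, 12.9]
grip_width: 0.772
grip_force: 52.9
```

Request:
arm_command([
  {"dr": [0, 0, 0], "offset": [0, 0, 0], "hand": 0.7},
  {"dr": [0, 0, 0], "offset": [0, 0, 0], "hand": 1},
  {"dr": [0, 0, 0], "offset": [0, 0, 0], "hand": 1},
  {"dr": [0, 0, 0], "offset": [0, 0, 0], "hand": 1},
  {"dr": [0, 0, 0], "offset": [0, 0, 0], "hand": 1},
  {"dr": [0, 0, 0], "offset": [0, 0, -0.1], "hand": 1},
  {"dr": [0, 0, 0], "offset": [0, 0, -0.2], "hand": 1},
  {"dr": [0, 0, 0], "offset": [0, 0, -0.35], "hand": 1},
])

```text
time_s: 9.2
eef_pos: [488.1, -203.4, 111.9]
ee_rot: [0.001, 0.994, 0.114, 0.001]
force: [-0.2, 1.3, 0.6]
grip_width: 0.999
grip_force: 0.0
```

Request:
arm_command([
  {"dr": [0, 0, 0], "offset": [0, 0, -0.4], "hand": 1},
  {"dr": [0, 0, 0], "offset": [0, 0, -0.4], "hand": 1},
  {"dr": [0, 0, 0], "offset": [0, 0, -0.3], "hand": 1},
  {"dr": [0, 0, 0], "offset": [-0.3, 0, 0], "hand": 1},
  {"dr": [0, 0, 0], "offset": [-0.2, 0, 0], "hand": 1},
  {"dr": [0, 0, 0], "offset": [0, 0, 0], "hand": 1},
])

```text
time_s: 9.8
eef_pos: [428.3, -217.4, 245.1]
ee_rot: [0.003, 0.994, 0.113, 0.002]
force: [0.1, 0.4, -1.2]
grip_width: 0.998
grip_force: 0.0
```

```bash
python3 snap.py w6
```

```text
9.8 [ 428.3 -217.4  245.1] [0.003 0.994 0.113 0.002] [-0.71  0.2   1.61  0.    1.33  0.63] [ 0.1  0.4 -1.2] 0.9975020690402503
```

View pics/w6.png

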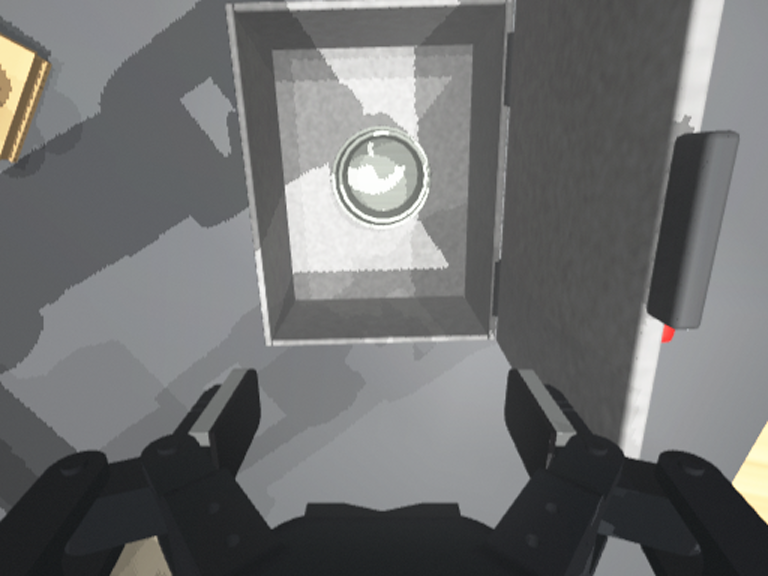

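The middle cup is nested concentrically in the large one; its rim spans about 338–429 across and 127–218 down. Next is the small cup.

Run:
```python
import pickle
from rig import ctrl
from h import *
s,c=pickle.load(open("w6.pkl","rb"))
fitrim(c,np.array((338,429,127,218))/1.5,66,[487,-203],65)
x,ys,n,R=stand(np.radians(73.5))
plan(ctrl.sense(),np.array([487,131,50])+150*n,R,13)
```

```text
rim [ 492.4 -204.7] res [ 0.4 -0.4 -0.7  0.7]
rows 13 dr [0.028, 0.046, -0.101]
 off [0.062, -0.168, 0.041]
 off [0.074, -0.161, 0.047]
 off [0.084, -0.154, 0.053]
 off [0.094, -0.146, 0.06]
 off [0.103, -0.136, 0.067]
 off [0.111, -0.126, 0.073]
 off [0.118, -0.116, 0.08]
 off [0.123, -0.104, 0.087]
 off [0.128, -0.092, 0.094]
 off [0.131, -0.08, 0.1]
 off [0.133, -0.067, 0.107]
 off [0.134, -0.054, 0.113]
 off [0.134, -0.041, 0.119]
```

Request:
arm_command([
  {"dr": [0.028, 0.046, -0.101], "offset": [0.062, -0.168, 0.041], "hand": 1},
  {"dr": [0.028, 0.046, -0.101], "offset": [0.074, -0.161, 0.047], "hand": 1},
  {"dr": [0.028, 0.046, -0.101], "offset": [0.084, -0.154, 0.053], "hand": 1},
  {"dr": [0.028, 0.046, -0.101], "offset": [0.094, -0.146, 0.06], "hand": 1},
  {"dr": [0.028, 0.046, -0.101], "offset": [0.103, -0.136, 0.067], "hand": 1},
  {"dr": [0.028, 0.046, -0.101], "offset": [0.111, -0.126, 0.073], "hand": 1},
  {"dr": [0.028, 0.046, -0.101], "offset": [0.118, -0.116, 0.08], "hand": 1},
])

```text
time_s: 10.55
eef_pos: [449.8, -67.1, 209.3]
ee_rot: [-0.087, 0.913, 0.382, 0.117]
force: [-0.3, 0.0, -0.3]
grip_width: 1.001
grip_force: 0.0
```

Request:
arm_command([
  {"dr": [0.028, 0.046, -0.101], "offset": [0.123, -0.104, 0.087], "hand": 1},
  {"dr": [0.028, 0.046, -0.101], "offset": [0.128, -0.092, 0.094], "hand": 1},
  {"dr": [0.028, 0.046, -0.101], "offset": [0.131, -0.08, 0.1], "hand": 1},
  {"dr": [0.028, 0.046, -0.101], "offset": [0.133, -0.067, 0.107], "hand": 1},
  {"dr": [0.028, 0.046, -0.101], "offset": [0.134, -0.054, 0.113], "hand": 1},
  {"dr": [0.028, 0.046, -0.101], "offset": [0.134, -0.041, 0.119], "hand": 1},
  {"dr": [0, 0, 0], "offset": [0, 0, 0], "hand": 1},
])

```text
time_s: 11.25
eef_pos: [465.6, 60.9, 178.4]
ee_rot: [-0.158, 0.772, 0.58, 0.205]
force: [0.3, -0.5, -0.1]
grip_width: 1.0
grip_force: 0.0
```

```bash
python3 snap.py w7
```

```text
11.25 [465.6  60.9 178.4] [-0.158  0.772  0.58   0.205] [-0.41  0.22  1.87  0.56  1.19 -0.38] [ 0.3 -0.5 -0.1] 1.0003261128344023
```

View pics/w7.png

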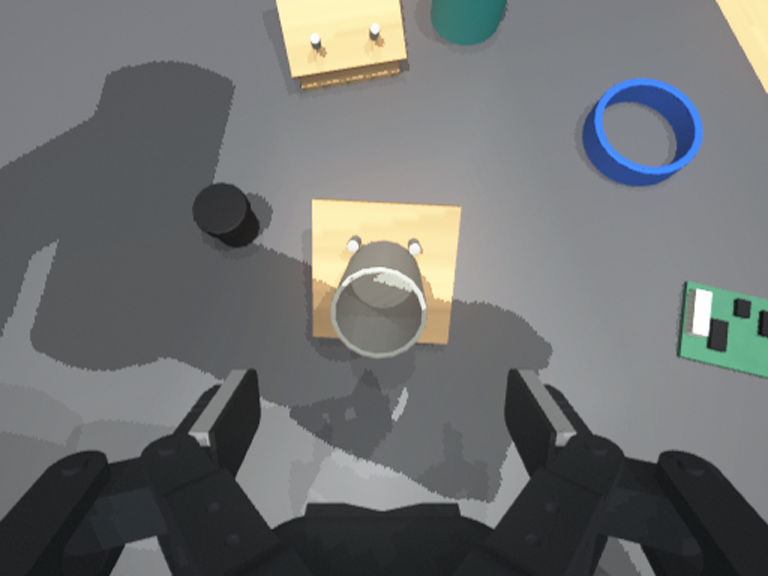

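Small cup's rim spans 331–427 across and 267–358 down; board corners are at (312,199), (461,207), (447,345) and (313,336).

Run:
```python
import pickle
from rig import ctrl
from h import *
s,c=pickle.load(open("w7.pkl","rb"))
p=fitstand(c,np.array([(312,199),(461,207),(447,345),(313,336)])/1.5,np.array((331,427,267,358))/1.5,[487,131,1.28],78,52)
x,ys,n,R=stand(p[2]);C=np.array([p[0],p[1],50])
plan(ctrl.sense(),C+110*n,R,2);print("grasp at",(C+51.5*n).round(1))
```

```text
fit [485.36 129.52   1.23] deg 70.6 res px [ 0.4  0.5  0.1  0.3  0.1 -0.9 -0.  -0.  -0.7  0.2 -0.1  0.2]
rows 2 dr [-0.02, 0.001, 0.028]
 off [-0.007, -0.015, 0.158]
 off [-0.007, -0.017, 0.157]
grasp at [476.8 105.2  94.6]
```

Request:
arm_command([
  {"dr": [-0.02, 0.001, 0.028], "offset": [-0.007, -0.015, 0.158], "hand": 1},
  {"dr": [-0.02, 0.001, 0.028], "offset": [-0.007, -0.017, 0.157], "hand": 1},
  {"dr": [0, 0, 0], "offset": [0, 0, 0.17], "hand": 1},
  {"dr": [0, 0, 0], "offset": [0, 0, 0.17], "hand": 1},
  {"dr": [0, 0, 0], "offset": [0, 0, 0.147], "hand": 1},
  {"dr": [0, 0, 0], "offset": [0, 0, 0], "hand": 1},
])

```text
time_s: 11.9
eef_pos: [476.5, 104.9, 93.9]
ee_rot: [-0.15, 0.788, 0.558, 0.211]
force: [-0.2, -0.1, 0.8]
grip_width: 0.999
grip_force: 0.0
```

Run:
```python
from rig import ctrl
from h import *
x,ys,n,R=stand(1.23+.002);s=ctrl.sense();print(s["force"]);plan(s,[476.8,105.2,94.6],R,1)
```

```text
[-0.15065924 -0.10824446  0.8246415 ]
rows 1 dr [-0.001, -0.0, -0.0]
 off [0.006, 0.002, -0.004]
```

Aligned to within 1 mm. I'll close, then lift.

Request:
arm_command([
  {"dr": [0, 0, 0], "offset": [0, 0.002, 0], "hand": -1},
  {"dr": [0, 0, 0], "offset": [0, 0, 0], "hand": -1},
  {"dr": [0, 0, 0], "offset": [0, 0, 0], "hand": -1},
  {"dr": [0, 0, 0], "offset": [0, 0, 0], "hand": -1},
  {"dr": [0, 0, 0], "offset": [0, 0, 0], "hand": -1},
  {"dr": [0, 0, 0], "offset": [0, 0, 0], "hand": -1},
  {"dr": [0, 0, 0], "offset": [0, 0, 0], "hand": -1},
], grip_force=45)

```text
time_s: 12.6
eef_pos: [477.5, 103.9, 96.0]
ee_rot: [-0.148, 0.788, 0.559, 0.213]
force: [-4.2, -3.7, 9.1]
grip_width: 0.599
grip_force: 45.1
```

Run:
```python
from rig import ctrl
from h import *
x,ys,n,R=stand(1.232);s=ctrl.sense();print(s["grip_width"]*85,s["grip_force"],s["force"].round(1),s["eef_pos"].round(1))
s["eef_pos"]=s["eef_pos"]+110*n;print(s["eef_pos"])
plan(s,[398,-226,245],down(np.radians(-77)),14)
```

```text
50.93432737670763 45.11337033378563 [-4.2 -3.7  9.1] [477.5 103.9  96. ]
[459.22492524  52.02836164 191.28242256]
rows 14 dr [-0.024, -0.044, 0.089]
 off [-0.13, 0.021, -0.112]
 off [-0.132, 0.032, -0.107]
 off [-0.132, 0.043, -0.102]
 off [-0.132, 0.054, -0.096]
 off [-0.131, 0.065, -0.091]
 off [-0.13, 0.076, -0.085]
 off [-0.127, 0.087, -0.079]
 off [-0.123, 0.097, -0.073]
 off [-0.118, 0.106, -0.067]
 off [-0.112, 0.116, -0.061]
 off [-0.106, 0.124, -0.055]
 off [-0.099, 0.133, -0.049]
 off [-0.091, 0.14, -0.043]
 off [-0.082, 0.147, -0.037]
```

Request:
arm_command([
  {"dr": [0, 0, 0], "offset": [0, 0, -0.1], "hand": -1},
  {"dr": [0, 0, 0], "offset": [0, 0, -0.25], "hand": -1},
  {"dr": [0, 0, 0], "offset": [0, 0, -0.3], "hand": -1},
  {"dr": [0, 0, 0], "offset": [0, 0, -0.27], "hand": -1},
  {"dr": [-0.024, -0.044, 0.089], "offset": [-0.13, 0.021, -0.112], "hand": -1},
  {"dr": [-0.024, -0.044, 0.089], "offset": [-0.132, 0.032, -0.107], "hand": -1},
  {"dr": [-0.024, -0.044, 0.089], "offset": [-0.132, 0.043, -0.102], "hand": -1},
  {"dr": [-0.024, -0.044, 0.089], "offset": [-0.132, 0.054, -0.096], "hand": -1},
])

```text
time_s: 13.4
eef_pos: [440.5, -28.3, 206.7]
ee_rot: [-0.108, 0.877, 0.442, 0.155]
force: [-0.1, 0.2, -2.0]
grip_width: 0.598
grip_force: 47.6
```

Request:
arm_command([
  {"dr": [-0.024, -0.044, 0.089], "offset": [-0.131, 0.065, -0.091], "hand": -1},
  {"dr": [-0.024, -0.044, 0.089], "offset": [-0.13, 0.076, -0.085], "hand": -1},
  {"dr": [-0.024, -0.044, 0.089], "offset": [-0.127, 0.087, -0.079], "hand": -1},
  {"dr": [-0.024, -0.044, 0.089], "offset": [-0.123, 0.097, -0.073], "hand": -1},
  {"dr": [-0.024, -0.044, 0.089], "offset": [-0.118, 0.106, -0.067], "hand": -1},
  {"dr": [-0.024, -0.044, 0.089], "offset": [-0.112, 0.116, -0.061], "hand": -1},
  {"dr": [-0.024, -0.044, 0.089], "offset": [-0.106, 0.124, -0.055], "hand": -1},
  {"dr": [-0.024, -0.044, 0.089], "offset": [-0.099, 0.133, -0.049], "hand": -1},
])

```text
time_s: 14.2
eef_pos: [405.5, -187.1, 238.0]
ee_rot: [-0.02, 0.983, 0.182, 0.031]
force: [-1.0, -0.1, -2.0]
grip_width: 0.598
grip_force: 47.6
```

Request:
arm_command([
  {"dr": [-0.024, -0.044, 0.089], "offset": [-0.091, 0.14, -0.043], "hand": -1},
  {"dr": [-0.024, -0.044, 0.089], "offset": [-0.082, 0.147, -0.037], "hand": -1},
  {"dr": [0, 0, 0], "offset": [0, 0, 0], "hand": -1},
])

```text
time_s: 14.5
eef_pos: [397.3, -227.2, 245.8]
ee_rot: [0.003, 0.994, 0.113, -0.001]
force: [-0.7, 0.4, -1.2]
grip_width: 0.604
grip_force: 47.6
```

Run:
```python
from rig import ctrl
from h import *
s=ctrl.sense();print(s["grip_width"]*85,s["eef_pos"].round(1),rot(s["ee_rot"]).as_matrix().round(3).tolist());plan(s,[491,-204,220],down(np.radians(-77)))
```

```text
51.30739806129925 [ 397.3 -227.2  245.8] [[0.974, 0.225, -0.001], [0.225, -0.974, -0.006], [-0.002, 0.006, -1.0]]
rows 3 dr [0.003, 0.001, -0.0]
 off [0.268, -0.005, 0.071]
 off [0.268, -0.005, 0.071]
 off [0.268, -0.004, 0.071]
```

Request:
arm_command([
  {"dr": [0.003, 0.001, 0], "offset": [0.268, -0.005, 0.071], "hand": -1},
  {"dr": [0.003, 0.001, 0], "offset": [0.268, -0.005, 0.071], "hand": -1},
  {"dr": [0.003, 0.001, 0], "offset": [0.268, -0.005, 0.071], "hand": -1},
  {"dr": [0, 0, 0], "offset": [0, 0, 0.22], "hand": -1},
  {"dr": [0, 0, 0], "offset": [0, 0, 0.22], "hand": -1},
  {"dr": [0, 0, 0], "offset": [0, 0, 0.2], "hand": -1},
  {"dr": [0, 0, 0], "offset": [0, 0, 0], "hand": -1},
])

```text
time_s: 15.2
eef_pos: [489.6, -200.4, 140.0]
ee_rot: [-0.004, 0.993, 0.115, -0.002]
force: [-0.7, 0.6, -0.7]
grip_width: 0.599
grip_force: 47.6
```

```bash
python3 snap.py w8
```

```text
15.2 [ 489.6 -200.4  140. ] [-0.004  0.993  0.115 -0.002] [-0.61  0.41  1.61  0.    1.13  0.73] [-0.7  0.6 -0.7] 0.5993932574935995
```

View pics/w8.png

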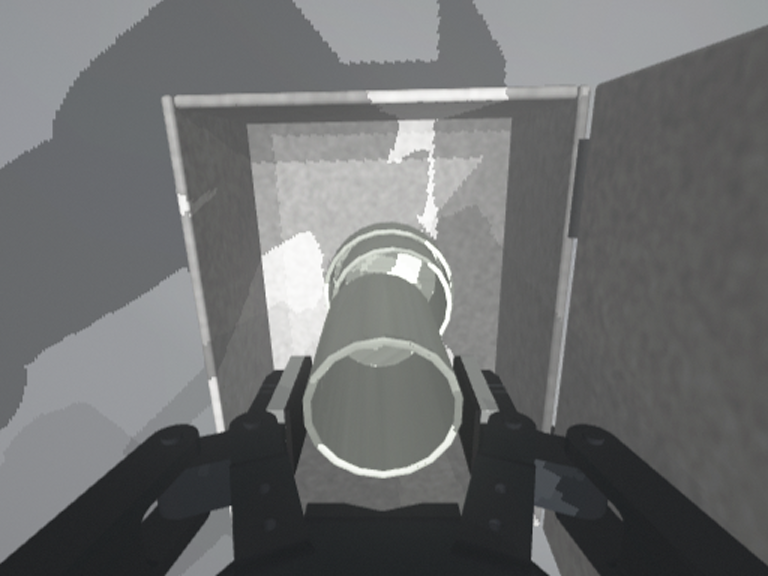

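Held rim spans 303–462 across and 337–476 down; the middle cup's rim shows top 249, right 452, left about 328; the large cup's rim top is at 231.

Run:
```python
import pickle
from rig import ctrl
from h import *
s,c=pickle.load(open("w8.pkl","rb"));t=np.linspace(0,2*np.pi,181)
def f(p,D,z,o):
    q=np.array([proj(c,[p[0]+D/2*np.cos(k),p[1]+D/2*np.sin(k),z]) for k in t]);return np.array([q[:,0].min(),q[:,0].max(),q[:,1].min()])-np.array(o)/1.5
r=least_squares(f,[490,-204],args=(66,65,[328,452,249]));print("mid",r.x.round(1),r.fun.round(1))
q=least_squares(f,[490,-204],args=(80,37,[328,452,231]));print("large",q.x.round(1),q.fun.round(1))
M=fitrim(c,np.array((303,462,337,476))/1.5,52,[490,-200,165])
R=rot(s["ee_rot"]).as_matrix();b=M+78*R[:,2];print("base",b.round(1),"tool z",R[:,2].round(4))
print("shift tool to mid",(R.T@np.r_[r.x-b[:2],0]).round(1),"rot");plan(s,s["eef_pos"],down(np.radians(-77)),1)
```

```text
mid [ 488.5 -204.5] [ 1.1 -1.1 -0.1]
large [ 486.  -205.3] [-2.3  2.3  0.2]
rim [ 488.4 -201.   163.4] res [-0.2  0.2  0.2 -0.2]
base [ 488.  -200.5   85.4] tool z [-0.0049  0.007  -1.    ]
shift tool to mid [-0.4  4.  -0. ] rot
rows 1 dr [-0.01, 0.004, 0.005]
 off [0.0, 0.0, 0.0]
```

Request:
arm_command([
  {"dr": [-0.01, 0.004, 0], "offset": [0.005, 0.03, 0], "hand": -1},
  {"dr": [0, 0, 0], "offset": [0, 0, 0.06], "hand": -1},
  {"dr": [0, 0, 0], "offset": [0, 0, 0.05], "hand": -1},
  {"dr": [0, 0, 0], "offset": [0, 0, 0], "hand": -1},
])

```text
time_s: 15.65
eef_pos: [492.3, -204.8, 128.4]
ee_rot: [0.002, 0.993, 0.115, 0.002]
force: [-0.0, -0.2, -1.3]
grip_width: 0.6
grip_force: 47.7
```

Run:
```python
from rig import ctrl
from h import *
s=ctrl.sense();print(s["eef_pos"].round(1),rot(s["ee_rot"]).as_matrix()[:,2].round(4),s["wrist_torque"].round(2),s["force"])
R=rot(s["ee_rot"]).as_matrix();print("small base",(s["eef_pos"]+R@[-1.2,.1,53]).round(1),"aim 488.5..489,-204.5")
```

```text
[ 492.3 -204.8  128.4] [ 0.0036 -0.0029 -1.    ] [-0.02  0.06 -0.01] [-0.03095726 -0.21660109 -1.27166792]
small base [ 491.4 -205.4   75.4] aim 488.5..489,-204.5
```

Request:
arm_command([
  {"dr": [0, 0, 0], "offset": [-0.012, -0.004, 0], "hand": -1},
  {"dr": [0, 0, 0], "offset": [0, 0, 0.06], "hand": -1},
  {"dr": [0, 0, 0], "offset": [0, 0, 0.05], "hand": -1},
  {"dr": [0, 0, 0], "offset": [0, 0, 0.05], "hand": -1},
  {"dr": [0, 0, 0], "offset": [0, 0, 0], "hand": -1},
])

```text
time_s: 16.15
eef_pos: [490.9, -204.7, 108.8]
ee_rot: [0.001, 0.993, 0.115, 0.001]
force: [0.2, -0.7, -0.9]
grip_width: 0.6
grip_force: 47.7
```

Base is about 10 mm below the middle cup's rim with no force, so it's inside. I'll keep lowering.

Request:
arm_command([
  {"dr": [0, 0, 0], "offset": [0, 0, 0.08], "hand": -1},
  {"dr": [0, 0, 0], "offset": [0, 0, 0.08], "hand": -1},
  {"dr": [0, 0, 0], "offset": [0, 0, 0.08], "hand": -1},
  {"dr": [0, 0, 0], "offset": [0, 0, 0.04], "hand": -1},
  {"dr": [0, 0, 0], "offset": [0, 0, 0], "hand": -1},
])

```text
time_s: 16.65
eef_pos: [491.1, -204.9, 75.4]
ee_rot: [0.002, 0.993, 0.115, 0.001]
force: [-0.4, 0.1, -0.5]
grip_width: 0.601
grip_force: 47.7
```

Request:
arm_command([
  {"dr": [0, 0, 0], "offset": [0, 0, 0.025], "hand": -1},
  {"dr": [0, 0, 0], "offset": [0, 0, 0.02], "hand": -1},
  {"dr": [0, 0, 0], "offset": [0, 0, 0.015], "hand": -1},
  {"dr": [0, 0, 0], "offset": [0, 0, 0], "hand": -1},
])

```text
time_s: 17.05
eef_pos: [491.4, -205.1, 68.9]
ee_rot: [0.002, 0.993, 0.115, 0.002]
force: [0.2, -0.8, -1.1]
grip_width: 0.601
grip_force: 47.7
```

Request:
arm_command([
  {"dr": [0, 0, 0], "offset": [0, 0, 0.01], "hand": -1},
  {"dr": [0, 0, 0], "offset": [0, 0, 0.01], "hand": -1},
  {"dr": [0, 0, 0], "offset": [0, 0, 0], "hand": -1},
])

```text
time_s: 17.35
eef_pos: [491.4, -205.1, 66.5]
ee_rot: [0.002, 0.993, 0.115, 0.002]
force: [-0.3, 0.1, -1.7]
grip_width: 0.601
grip_force: 47.7
```

Request:
arm_command([
  {"dr": [0, 0, 0], "offset": [0, 0, 0.01], "hand": -1},
  {"dr": [0, 0, 0], "offset": [0, 0, 0.006], "hand": -1},
  {"dr": [0, 0, 0], "offset": [0, 0, 0], "hand": -1},
])

```text
time_s: 17.65
eef_pos: [492.0, -205.1, 66.2]
ee_rot: [0.002, 0.993, 0.115, 0.003]
force: [-2.8, 4.8, 12.5]
grip_width: 0.6
grip_force: 48.9
```

The small cup is seated: the force came on at a base height of 13 mm, as expected. I'll release and rise.

Request:
arm_command([
  {"dr": [0, 0, 0], "offset": [0, 0, 0], "hand": 0.4},
  {"dr": [0, 0, 0], "offset": [0, 0, 0], "hand": 1},
  {"dr": [0, 0, 0], "offset": [0, 0, 0], "hand": 1},
  {"dr": [0, 0, 0], "offset": [0, 0, 0], "hand": 1},
  {"dr": [0, 0, 0], "offset": [0, 0, 0], "hand": 1},
  {"dr": [0, 0, 0], "offset": [0, 0, 0], "hand": 1},
  {"dr": [0, 0, 0], "offset": [0, 0, -0.05], "hand": 1},
  {"dr": [0, 0, 0], "offset": [0, 0, -0.2], "hand": 1},
])

```text
time_s: 18.45
eef_pos: [490.4, -204.4, 93.6]
ee_rot: [0.001, 0.993, 0.115, 0.0]
force: [-0.4, 0.5, -0.0]
grip_width: 0.998
grip_force: 0.0
```

Request:
arm_command([
  {"dr": [0, 0, 0], "offset": [0, 0, -0.35], "hand": 1},
  {"dr": [0, 0, 0], "offset": [0, 0, -0.35], "hand": 1},
  {"dr": [0, 0, 0], "offset": [0, 0, -0.35], "hand": 0},
  {"dr": [0, 0, 0], "offset": [0, 0, -0.35], "hand": -1},
  {"dr": [0, 0, 0], "offset": [0, 0, -0.35], "hand": -1},
  {"dr": [0, 0, 0], "offset": [0, 0, -0.25], "hand": -1},
  {"dr": [0, 0, 0], "offset": [0, 0, 0], "hand": -1},
])

```text
time_s: 19.15
eef_pos: [490.9, -204.5, 339.4]
ee_rot: [0.005, 0.993, 0.115, 0.005]
force: [0.3, 0.0, -0.2]
grip_width: 0.144
grip_force: 0.0
```

Run:
```python
from rig import ctrl
from h import *
s=ctrl.sense();print(s["eef_pos"].round(1),s["joints"].round(2),s["grip_width"])
c=ctrl.camera_info("wrist");im=ctrl.capture("wrist");cv2.imwrite("pics/w9.png",im[:,:,::-1])
u=np.array([.249,-.969,0]);H=np.array([504.9,-284.6,0])
# predicted rims vs circles in the image
for D,z in((52,91),(66,65),(80,37)):
    p=proj(c,[490,-204.5,z]);print(D,p.round(1),"r",round(D/2*283.5/(-(c['R'].T@c['t'])[2]-z),1))
cs=cv2.HoughCircles(cv2.medianBlur(cv2.cvtColor(im,cv2.COLOR_RGB2GRAY),3),cv2.HOUGH_GRADIENT_ALT,1,2,param1=200,param2=.7,minRadius=15,maxRadius=70);print(None if cs is None else cs[0].round(1).tolist())
plan(s,H+90*u+[0,0,340],down(np.radians(14.4)),13)
```

```text
[ 490.9 -204.5  339.4] [-0.62  0.27  1.28 -0.    1.58  0.73] 0.14376934796231325
52 [252.6 163.9] r 18.8
66 [252.5 160.6] r 22.3
80 [252.5 157.3] r 25.4
[[238.0, 141.0, 56.900001525878906], [252.0, 162.0, 20.399999618530273], [252.0, 157.0, 21.0], [229.0, 125.0, 41.0], [247.0, 150.0, 27.5], [497.0, 275.0, 33.900001525878906], [495.0, 262.0, 20.299999237060547], [253.0, 147.0, 29.100000381469727], [172.0, 227.0, 22.5], [291.0, 265.0, 27.0], [213.0, 110.0, 21.799999237060547], [458.0, 321.0, 20.299999237060547], [321.0, 256.0, 25.399999618530273], [273.0, 125.0, 23.100000381469727], [331.0, 102.0, 24.200000762939453], [492.0, 257.0, 18.799999237060547], [246.0, 140.0, 17.299999237060547]]
rows 13 dr [0.002, 0.0, -0.156]
 off [-0.002, 0.11, 0.001]
 off [-0.015, 0.109, 0.001]
 off [-0.028, 0.106, 0.001]
 off [-0.041, 0.102, 0.0]
 off [-0.053, 0.096, 0.0]
 off [-0.064, 0.089, 0.0]
 off [-0.075, 0.08, 0.0]
 off [-0.084, 0.07, -0.0]
 off [-0.092, 0.06, -0.0]
 off [-0.099, 0.048, -0.0]
 off [-0.104, 0.036, -0.0]
 off [-0.107, 0.023, -0.0]
 off [-0.109, 0.009, -0.0]
```

Request:
arm_command([
  {"dr": [0.002, 0, -0.156], "offset": [-0.002, 0.11, 0], "hand": -1},
  {"dr": [0.002, 0, -0.156], "offset": [-0.015, 0.109, 0], "hand": -1},
  {"dr": [0.002, 0, -0.156], "offset": [-0.028, 0.106, 0], "hand": -1},
  {"dr": [0.002, 0, -0.156], "offset": [-0.041, 0.102, 0], "hand": -1},
  {"dr": [0.002, 0, -0.156], "offset": [-0.053, 0.096, 0], "hand": -1},
  {"dr": [0.002, 0, -0.156], "offset": [-0.064, 0.089, 0], "hand": -1},
  {"dr": [0.002, 0, -0.156], "offset": [-0.075, 0.08, 0], "hand": -1},
])

```text
time_s: 19.9
eef_pos: [509.8, -294.6, 333.3]
ee_rot: [-0.004, 0.854, 0.52, 0.0]
force: [-0.4, 0.1, -0.2]
grip_width: 0.0
grip_force: 0.0
```

Request:
arm_command([
  {"dr": [0.002, 0, -0.156], "offset": [-0.084, 0.07, 0], "hand": -1},
  {"dr": [0.002, 0, -0.156], "offset": [-0.092, 0.06, 0], "hand": -1},
  {"dr": [0.002, 0, -0.156], "offset": [-0.099, 0.048, 0], "hand": -1},
  {"dr": [0.002, 0, -0.156], "offset": [-0.104, 0.036, 0], "hand": -1},
  {"dr": [0.002, 0, -0.156], "offset": [-0.107, 0.023, 0], "hand": -1},
  {"dr": [0.002, 0, -0.156], "offset": [-0.109, 0.009, 0], "hand": -1},
  {"dr": [0, 0, 0], "offset": [0, 0, 0], "hand": -1},
])

```text
time_s: 20.6
eef_pos: [526.5, -372.4, 332.0]
ee_rot: [-0.008, 0.613, 0.79, -0.001]
force: [0.0, -0.0, -0.8]
grip_width: -0.0
grip_force: 0.0
```

```bash
cat > lid.py <<'E'
from rig import ctrl
from h import *
u=np.array([.249,-.969,0]);v=np.array([.969,.249,0]);H=np.array([504.9,-284.6,100.5])
s=ctrl.sense();d=s["eef_pos"]-H;print("u,v,z",(d@u).round(1),(d@v).round(1),d[2].round(1),s["force"].round(1),s["time_s"],s["grip_width"])
E
python3 lid.py;python3 - <<'E'
from lid import *
plan(s,H+88*u+[0,0,150],down(np.radians(14.4)),3)
r,t,a=150,8,11
th=np.linspace(1.6,0,23);p=np.c_[-r*np.cos(th)+t*np.sin(th)+a, r*np.sin(th)+t*np.cos(th)]
print(p.round(0).tolist());print((-np.diff(p,axis=0)/120).round(3).tolist())
E
```

```text
u,v,z 90.4 -0.9 231.5 [ 0.  -0.  -0.8] 20.6 -2.7245292407736087e-05
u,v,z 90.4 -0.9 231.5 [ 0.  -0.  -0.8] 20.6 -2.7245292407736087e-05
rows 3 dr [-0.005, -0.005, 0.0]
 off [0.004, 0.005, 0.226]
 off [0.005, 0.004, 0.226]
 off [0.006, 0.003, 0.226]
[[23.0, 150.0], [12.0, 150.0], [2.0, 150.0], [-9.0, 149.0], [-20.0, 147.0], [-31.0, 144.0], [-41.0, 141.0], [-51.0, 137.0], [-61.0, 132.0], [-70.0, 126.0], [-79.0, 120.0], [-88.0, 113.0], [-96.0, 106.0], [-103.0, 98.0], [-110.0, 89.0], [-116.0, 80.0], [-122.0, 71.0], [-126.0, 61.0], [-130.0, 51.0], [-134.0, 40.0], [-136.0, 30.0], [-138.0, 19.0], [-139.0, 8.0]]
[[0.091, -0.004], [0.091, 0.002], [0.091, 0.009], [0.09, 0.016], [0.088, 0.022], [0.086, 0.028], [0.084, 0.035], [0.081, 0.041], [0.078, 0.046], [0.075, 0.052], [0.071, 0.057], [0.066, 0.062], [0.062, 0.067], [0.057, 0.071], [0.051, 0.075], [0.046, 0.079], [0.04, 0.082], [0.034, 0.085], [0.028, 0.087], [0.021, 0.089], [0.015, 0.09], [0.008, 0.091]]
```

Request:
arm_command([
  {"dr": [-0.005, -0.005, 0], "offset": [0.005, 0.004, 0.226], "hand": -1},
  {"dr": [-0.005, -0.005, 0], "offset": [0.005, 0.004, 0.226], "hand": -1},
  {"dr": [-0.005, -0.005, 0], "offset": [0.005, 0.004, 0.226], "hand": -1},
  {"dr": [0, 0, 0], "offset": [0.1, 0, 0], "hand": -1},
  {"dr": [0, 0, 0], "offset": [0.1, 0, 0], "hand": -1},
  {"dr": [0, 0, 0], "offset": [0.1, 0, 0], "hand": -1},
  {"dr": [0, 0, 0], "offset": [0.1, 0, 0], "hand": -1},
  {"dr": [0, 0, 0], "offset": [0.09, 0, 0], "hand": -1},
])

```text
time_s: 21.4
eef_pos: [512.1, -310.7, 252.1]
ee_rot: [0.002, 0.614, 0.79, 0.0]
force: [0.4, 0.2, 0.7]
grip_width: -0.004
grip_force: 0.0
```

```bash
python3 lid.py
```

```text
u,v,z 27.1 0.5 151.6 [0.4 0.2 0.7] 21.4 -0.0038081663933750877
```

Request:
arm_command([
  {"dr": [0, 0, 0], "offset": [0.09, 0, 0], "hand": -1},
  {"dr": [0, 0, 0], "offset": [0.09, 0, 0.002], "hand": -1},
  {"dr": [0, 0, 0], "offset": [0.09, 0, 0.009], "hand": -1},
  {"dr": [0, 0, 0], "offset": [0.09, 0, 0.016], "hand": -1},
  {"dr": [0, 0, 0], "offset": [0.088, 0, 0.022], "hand": -1},
])

```text
time_s: 21.9
eef_pos: [499.1, -259.3, 246.7]
ee_rot: [0.003, 0.613, 0.79, -0.0]
force: [0.8, -1.2, 2.7]
grip_width: 0.002
grip_force: 1.1
```

```bash
python3 lid.py
```

```text
u,v,z -25.9 0.6 146.2 [ 0.8 -1.2  2.7] 21.9 0.0018027005546003868
```

Request:
arm_command([
  {"dr": [0, 0, 0], "offset": [0.086, 0, 0.028], "hand": -1},
  {"dr": [0, 0, 0], "offset": [0.084, 0, 0.035], "hand": -1},
  {"dr": [0, 0, 0], "offset": [0.081, 0, 0.041], "hand": -1},
  {"dr": [0, 0, 0], "offset": [0.078, 0, 0.046], "hand": -1},
  {"dr": [0, 0, 0], "offset": [0.075, 0, 0.052], "hand": -1},
  {"dr": [0, 0, 0], "offset": [0.071, 0, 0.057], "hand": -1},
  {"dr": [0, 0, 0], "offset": [0.066, 0, 0.062], "hand": -1},
  {"dr": [0, 0, 0], "offset": [0.062, 0, 0.067], "hand": -1},
])

```text
time_s: 22.7
eef_pos: [481.1, -189.4, 199.0]
ee_rot: [0.002, 0.613, 0.79, -0.0]
force: [0.6, -0.1, 1.4]
grip_width: -0.0
grip_force: 0.7
```

```bash
python3 lid.py
```

```text
u,v,z -98.2 0.6 98.5 [ 0.6 -0.1  1.4] 22.7 -6.759615972694804e-05
```

Request:
arm_command([
  {"dr": [0, 0, 0], "offset": [0.055, 0, 0.071], "hand": -1},
  {"dr": [0, 0, 0], "offset": [0.05, 0, 0.075], "hand": -1},
  {"dr": [0, 0, 0], "offset": [0.045, 0, 0.079], "hand": -1},
  {"dr": [0, 0, 0], "offset": [0.04, 0, 0.082], "hand": -1},
  {"dr": [0, 0, 0], "offset": [0.034, 0, 0.085], "hand": -1},
  {"dr": [0, 0, 0], "offset": [0.028, 0, 0.085], "hand": -1},
  {"dr": [0, 0, 0], "offset": [0.02, 0, 0.08], "hand": -1},
  {"dr": [0, 0, 0], "offset": [0.01, 0, 0.05], "hand": -1},
])

```text
time_s: 23.5
eef_pos: [472.8, -157.3, 125.8]
ee_rot: [0.002, 0.613, 0.79, -0.0]
force: [-0.2, -0.1, 0.8]
grip_width: 0.003
grip_force: 0.4
```

```bash
python3 lid.py
```

```text
u,v,z -131.4 0.6 25.3 [-0.2 -0.1  0.8] 23.5 0.003302749098422509
```

Request:
arm_command([
  {"dr": [0, 0, 0], "offset": [0, 0, 0.05], "hand": -1},
  {"dr": [0, 0, 0], "offset": [0, 0, 0.04], "hand": -1},
  {"dr": [0, 0, 0], "offset": [0, 0, 0.025], "hand": -1},
  {"dr": [0, 0, 0], "offset": [0, 0, 0.02], "hand": -1},
  {"dr": [0, 0, 0], "offset": [0, 0, 0], "hand": -1},
])

```text
time_s: 24.0
eef_pos: [473.1, -157.7, 110.4]
ee_rot: [0.002, 0.613, 0.79, -0.0]
force: [-0.6, -0.5, 0.1]
grip_width: -0.0
grip_force: 0.0
```

Request:
arm_command([
  {"dr": [0, 0, 0], "offset": [0, 0, 0.012], "hand": -1},
  {"dr": [0, 0, 0], "offset": [0, 0, 0.01], "hand": -1},
  {"dr": [0, 0, 0], "offset": [0, 0, 0], "hand": -1},
])

```text
time_s: 24.3
eef_pos: [473.3, -157.7, 108.5]
ee_rot: [0.002, 0.613, 0.79, -0.0]
force: [-2.3, 0.5, 6.6]
grip_width: 0.001
grip_force: 2.7
```

Request:
arm_command([
  {"dr": [0, 0, 0], "offset": [0, 0, 0.008], "hand": -1},
  {"dr": [0, 0, 0], "offset": [0, 0, 0], "hand": -1},
  {"dr": [0, 0, 0], "offset": [0, 0, 0], "hand": -1},
])

```text
time_s: 24.6
eef_pos: [473.3, -157.7, 108.4]
ee_rot: [0.003, 0.612, 0.79, -0.0]
force: [-5.2, 2.3, 14.2]
grip_width: 0.002
grip_force: 7.3
```

The lid is hard against the case rim: force rises with no further travel, and its top is at 108.4 mm. I'll lift clear.

Request:
arm_command([
  {"dr": [0, 0, 0], "offset": [0, 0, -0.05], "hand": -1},
  {"dr": [0, 0, 0], "offset": [0, 0, -0.2], "hand": -1},
  {"dr": [0, 0, 0], "offset": [0, 0, -0.3], "hand": -1},
  {"dr": [0, 0, 0], "offset": [0, 0, -0.3], "hand": -1},
  {"dr": [0, 0, 0], "offset": [0, 0, 0], "hand": -1},
  {"dr": [0, 0, 0], "offset": [0, 0, 0], "hand": -1},
])

```text
time_s: 25.2
eef_pos: [472.9, -157.4, 209.2]
ee_rot: [0.003, 0.613, 0.79, -0.0]
force: [0.6, 0.0, 0.2]
grip_width: -0.0
grip_force: 0.0
```

```bash
python3 -c "
from lid import *
print(ctrl.finish_job())"
```

```text
u,v,z -131.3 0.6 108.7 [0.6 0.  0.2] 25.2 -0.00032000382981774004
the job is handed in; nothing more can be done
None
```

I nested the three cups in the case, closed the lid, lifted the arm clear and handed the job in at 25.2 s; the hand-in returned no verdict, and that the small cup is fully down and the lid closed rests on force and height readings, not a final picture.

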